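# Peel the stuck top cover off the stack and hold it out

## Task

The blue top cover is stuck on the stack of formed covers. Take it by the orange lug at its corner and peel it up from that corner while the opposite corner is still down on the stack, then carry it over and hold it out level, right way up, with its middle above the round green mat and about 15 cm over the table. Finish there, still holding it steady in the gripper, and leave everything else on the table where it stands.

Things in the scene. Friction and masses are not known exactly. Their poses are not given: they have to be found in the camera images.
- top_cover: loose blue cover, an upside-down shallow square pan 100x100 mm, about 80 g. Origin: centre of the skirt's lower edge; x runs along a diagonal, from the lug corner (-x) to the corner across from it (+x); z up. Walls 2.5 mm, skirt 13 mm deep, lid plate up to z = 16 mm, a raised panel up to 20 mm
- lug (a point): grip point of the upright orange lug at the cover's -x corner, at (-82, 0, 24) mm in the cover's frame. The lug is 24 mm long in x, 9 mm thick in y, its top 10 mm above this point, its tab's underside (16 mm wide) 14 mm below it; free space on both sides. Peeling from here takes 7 to 12 N
- far_corner (a point): the cover's corner diagonally across from the lug, at the skirt's lower edge, at (68, 0, 0) mm in the cover's frame. It has no latch, only rests; turning the cover up about this corner by 0.35 rad frees it altogether
- stack_holder: fixed stack under the cover: plate 112x112x8 mm, two white covers up to z = 19 mm, 91 mm square crown up to 33 mm, over which the blue one nests with 2 mm play. Origin: centre of underside; axes as the nested cover's, whose origin is 20 mm higher. Rubber nubs amid each side grip the skirt by friction until that side is raised 9 mm (17 to 26 N pulled straight)
- round_mat: the fixed round green mat, 100 mm across, 3 mm thick, flat on the table. Origin: centre of its underside
- grey_model: bystander: grey plaster jaw model, 48x64x27 mm, standing loose. Origin: centre of its underside
- cream_model: bystander: cream plaster jaw model, 50x71x25 mm, standing loose. Origin: centre of its underside
- clear_box: bystander: flat clear-lidded box, 42x60x19 mm, standing loose. Origin: centre of its underside
- pink_tray: bystander: pink bite tray, 49x67x11 mm, standing loose. Origin: centre of its underside

How it is judged:
On the way:
1. the cover is tilted up at the lug, more than 0.12 rad, with the opposite corner still down on the stack (its lower edge less than 12 mm above where it sat, and less than 20 mm aside) (angle between top_cover's own z axis and vertical above 0.12 rad and z of lug in the frame of stack_holder above 0.055 m and z of far_corner in the frame of stack_holder below 0.032 m and x of far_corner in the frame of stack_holder between 0.048 and 0.088 m), for 0.1 s.
At the end, for the whole second after the job is handed in: The cover is held by the fingers alone (finger force over 1 N), its origin within 40 mm of the mat's centre seen from above and 100 to 220 mm above the table, level within 0.17 rad and right way up, at rest (under 0.03 m/s and 0.2 rad/s), through the last second (horizontal distance between top_cover and round_mat below 0.04 m and height (world z) of top_cover between 0.1 and 0.22 m and angle between top_cover's own z axis and vertical below 0.17 rad and linear speed of top_cover below 0.03 m/s and angular speed of top_cover below 0.2 rad/s and contact force between top_cover and the fingers above 1 N); the arm keeps its last pose, push and grip.
It fails at once if a bystander is moved more than 20 mm from where it stood (distance of any of grey_model, cream_model, clear_box, pink_tray from where it was at the start of the episode above 0.02 m).
It also fails if it takes over 38 s, if anything falls off the work surface, if the arm or the gripper's body presses on something with over 40 N, if the wrist force passes 120 N, or if a joint passes its speed limit or range.

## Robot

A 6-joint arm with a two-finger parallel gripper is mounted at the origin on a cart in front of the work surface, level with it; the furniture and walls round the work are solid. World frame = base frame: x ahead of the robot, y to its left, z up, the work surface at z = 0. Lengths are in m, angles in rad, forces in N, time in s.
With the tool pointing down it reaches from about 0.25 to 0.775 m from the base axis. Payload 4 kg.
Tool frame: the origin (TCP) lies midway between the tips of the shut fingers; the grasp point (between the pads) lies 19 mm behind it (arm.grip_point_offset is the z of the grasp point in the tool frame, in m); z points along the fingers, y is the line along which they close (so a half turn about z gives the same grasp; the last joint's range is limited). The gripper opens to 94 mm and grips with 3 to 60 N. Pads are 16 mm wide; open, the fingers measure 119 mm over their backs; the gripper's body (75 mm by 177 mm) begins 78 mm behind the grasp point.
Start: joints at [-0.103, 0.087, 1.371, -0, 1.684, -0.103], TCP at [0.55, -0, 0.206] pointing down, gripper open.
Joint ranges: [-3.1, 3.1], [-0.76, 2.03], [0.27, 2.55], [-1.08, 4.22], [0.17, 2.65], [-2.57, 2.57]. Speed limits (rad/s): [2.79, 2.79, 3.14, 3.14, 3.14, 3.14].

## Interface

Orientations are given as a 3x3 rotation matrix whose columns are the frame's x, y, z axes.
In Python, from workcell import arm gives the robot as it stands.
- The arm moves only by the tool advance, called after ">>>" by a JSON object that holds its "name" and its "arguments", one argument or row to a line. Schema: {"type":"object","properties":{"rows":{"type":"object","properties":{"dx":{"type":"array","items":{"type":"number"},"minItems":1,"maxItems":10},"dy":{"type":"array","items":{"type":"number"},"minItems":1,"maxItems":10},"dz":{"type":"array","items":{"type":"number"},"minItems":1,"maxItems":10},"drx":{"type":"array","items":{"type":"number"},"minItems":1,"maxItems":10},"dry":{"type":"array","items":{"type":"number"},"minItems":1,"maxItems":10},"drz":{"type":"array","items":{"type":"number"},"minItems":1,"maxItems":10}},"additionalProperties":false,"required":["dx","dy","dz","drx","dry","drz"]},"jaw":{"type":"number"},"squeeze":{"type":"number"},"only":{"type":"string"},"quiet":{"type":"boolean"},"lines":{"type":"string"}},"required":["rows"],"additionalProperties":false}. rows is an object with one list for each field, all of the same length, 1 to 10, a row being the entries at one place: dx, dy, dz (the shift in m), drx, dry, drz (a rotation vector in rad); each row shifts and turns the commanded pose from where the row before left it, along the tool's axes as they then stand; what a row does not reach is not made up. A row lasts 1/10 s, in which the tool goes at most 0.05 m and 0.15 rad, less where a joint would pass 70% of its speed; a pose out of reach is approached as far as the arm can. jaw is the opening from 0.0 (shut) to 1.0 (fully open), set as the call begins (left out keeps the last). The fingers move at their own pace and stop on an object; squeeze is the grip in N (left out, the last holds). Time passes only in rows, so rows that do not move let the fingers close. The tool returns the time, the measured TCP pose, the force, the opening and the grip force at its end. only (a regular expression) keeps the lines of the reply that match it, lines (a string "A,B") keeps lines A to B, and quiet returns only ok. Input that does not fit is refused with a message, and nothing moves.
- arm.state(): the state, without advancing time (a new reading comes with each control period).
- arm.camera(name): name is "scene" or "side" or "wrist"; returns a dict with "img" (480x640x3 uint8, red, green, blue), "mtx" (3x3 intrinsics, pixels), "origin" and "orientation" of the camera in the world. Camera axes: x right, y down, z forward; pixel columns grow to the right and rows downward; lengths in m; the calibration is good to about 2 mm. A picture is of the moment at which its call begins. There is no depth.
- arm.finish_job(): hands the job in; it is judged then, once.
The state is a dict: "time": time; "qpos": joint angles; "joint_vel": joint speeds; "joint_torque": joint torques, N m; "position": TCP position; "eef_rot": TCP orientation; "ft_force": force on the tool from outside, world axes, zero at the start; "moment": the same for the moment, N m; "gripper_width": opening from 0.0 (shut) to 1.0 (fully open); "finger_force": force on a finger pad.
Only numpy, scipy, OpenCV 4.12 (cv2) and the standard library are available. Lean on these libraries where they do the work, as an engineer would, in place of code of your own. Each camera call takes 0.05 s, during which the arm holds its last target. There are 200 camera calls.

## Working session

There is one attempt and no reset: what is moved stays moved. The work goes in short steps, Python scripts to look and compute and a tool call to move; the robot and the scene stay as the last step left them, time stands still between calls to the robot, and variables do not carry over. Pictures are saved under pics/ and viewed, at most 10 in all, crops included, and the job is handed in when it is done.

```bash
ls; mkdir -p pics
```

Create h.py:
```python
import numpy as np, cv2
from workcell import arm
def shot(n,f=None):
    c=arm.camera(n)
    if f: cv2.imwrite('pics/'+f,c['img'][:,:,::-1])
    return c
def ray(c,uv):
    d=np.linalg.inv(c['mtx'])@np.array([uv[0],uv[1],1.]); R=np.array(c['orientation'])
    return np.array(c['origin']),R@d/np.linalg.norm(d)
def onz(c,uv,z):
    o,d=ray(c,uv); return o+d*(z-o[2])/d[2]
def tri(rs):
    A=0;b=0
    for o,d in rs:
        P=np.eye(3)-np.outer(d,d);A=A+P;b=b+P@o
    p=np.linalg.solve(A,b); return p,[np.linalg.norm((np.eye(3)-np.outer(d,d))@(p-o)) for o,d in rs]
def mask(c,h0,h1,s=90,v=50):
    h=cv2.cvtColor(c['img'],cv2.COLOR_RGB2HSV); return cv2.inRange(h,(h0,s,v),(h1,255,255))
def blobs(m,a=60):
    n,l,st,ce=cv2.connectedComponentsWithStats(m)
    return [(st[i].tolist(),ce[i].round(1).tolist()) for i in range(1,n) if st[i][4]>a]
```

Run:
```python
from h import *
for n in ['scene','side','wrist']:
    c=shot(n,n+'0.png'); print(n,c['origin'],np.round(c['orientation'],3).tolist(),c['mtx'][0][0])
    for k,(a,b) in dict(orange=(5,22),green=(40,85),blue=(95,125)).items(): print(k,blobs(mask(c,a,b)))
import cv2
cv2.imwrite('pics/a.png',cv2.resize(np.vstack([cv2.imread('pics/scene0.png'),cv2.imread('pics/side0.png')]),(400,600)))
print(arm.state())
```

```text
pics
workcell.py
scene [0.19896486 0.62019717 0.54899536] [[-0.888, -0.27, 0.373], [-0.46, 0.497, -0.736], [0.013, -0.825, -0.565]] 474.5650566211289
orange [([416, 0, 19, 21, 333], [424.7, 9.5]), ([467, 22, 30, 15, 286], [482.5, 28.1]), ([525, 62, 19, 10, 89], [532.5, 66.9]), ([252, 86, 50, 10, 181], [272.9, 91.0]), ([49, 207, 55, 66, 2541], [78.8, 235.8]), ([132, 233, 22, 25, 197], [141.1, 247.0]), ([86, 286, 29, 34, 779], [99.9, 302.3]), ([257, 299, 16, 13, 198], [264.6, 305.0])]
green [([304, 261, 54, 34, 472], [330.6, 280.0]), ([311, 264, 40, 25, 785], [330.8, 276.2])]
blue [([352, 45, 19, 7, 80], [361.2, 47.7]), ([511, 45, 13, 13, 68], [516.6, 50.5]), ([436, 68, 34, 10, 136], [453.3, 72.4]), ([586, 70, 19, 82, 547], [597.8, 113.6]), ([453, 129, 19, 35, 188], [461.8, 142.9]), ([481, 130, 20, 55, 264], [491.1, 150.9]), ([447, 155, 20, 37, 362], [456.6, 174.1]), ([168, 281, 106, 68, 3380], [213.2, 313.9])]
side [0.48463093 0.70328452 0.50168636] [[-0.999, -0.028, 0.035], [-0.045, 0.511, -0.858], [0.006, -0.859, -0.512]] 466.47707203271796
orange [([235, 0, 19, 15, 77], [2
[... 1245 characters left out ...]
oint_vel': array([ 2.74095850e-04, -4.25320986e-03, -5.27706552e-03, -5.70728883e-05,
       -2.03742512e-03,  2.38333096e-04]), 'joint_torque': array([ 1.24418581e-03, -3.40636396e+01, -3.02795255e+01,  7.18983379e-02,
        3.04441026e-02, -1.11468453e-04]), 'position': array([5.49595900e-01, 5.14522241e-05, 2.04608818e-01]), 'eef_rot': array([[-5.72362185e-05,  9.99998701e-01, -1.61087330e-03],
       [ 9.99999986e-01,  5.74929620e-05,  1.59335672e-04],
       [ 1.59428079e-04, -1.61086416e-03, -9.99998690e-01]]), 'ft_force': array([ 0.14045017,  0.2316619 , -0.59005081]), 'moment': array([ 0.01657663, -0.00681913,  0.01736124]), 'finger_force': 0.0, 'gripper_width': 0.9994412228708256}
```

View pics/scene0.png

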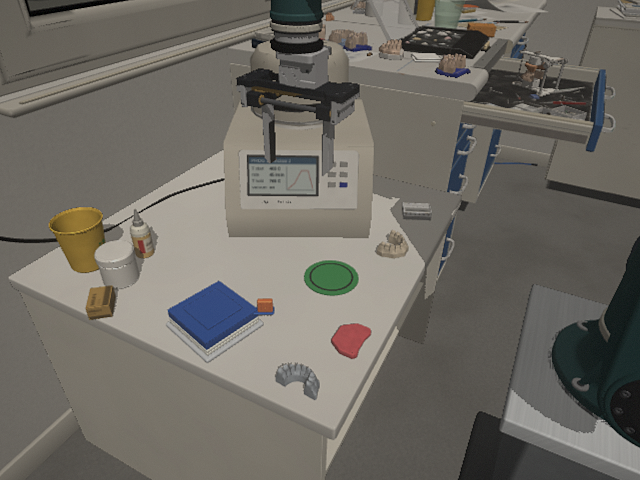

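View pics/side0.png

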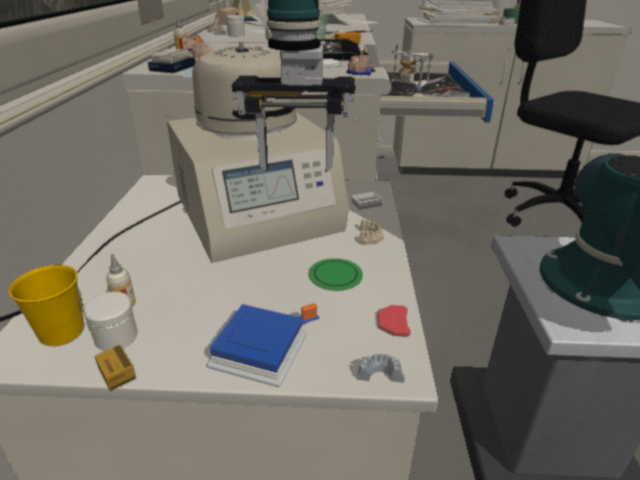

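The scene view shows the blue cover at about (213,314) with its lug at (265,305), and the mat at (331,278). The side view has the lug at (309,311) and the mat at (335,274). The machine stands behind the mat, and the pink tray and grey model are to the right.

Run:
```python
from h import *
C={n:shot(n) for n in ['scene','side','wrist']}
lug,r=tri([ray(C['scene'],(264.6,305)),ray(C['side'],(308.9,310.9)),ray(C['wrist'],(284.8,30.1))]);print('lug',lug,r)
for n,uv in dict(scene=(330.8,277),side=(335.2,273.9),wrist=(256,208.8)).items(): print('mat',n,onz(C[n],uv,.003))
m,r=tri([ray(C['scene'],(330.8,277)),ray(C['side'],(335.2,273.9)),ray(C['wrist'],(256,208.8))]);print('mat',m,r)
for n in C:
    m=mask(C[n],95,125); b=max(blobs(m),key=lambda x:x[0][4]); 
    n_,l,st,ce=cv2.connectedComponentsWithStats(m); i=1+np.argmax(st[1:,4])
    k=cv2.morphologyEx((l==i).astype(np.uint8),cv2.MORPH_CLOSE,np.ones((5,5)))
    cn=max(cv2.findContours(k,0,2)[0],key=cv2.contourArea)
    a=cv2.approxPolyDP(cn,4,True)[:,0]; print(n)
    for p in a: print(p,onz(C[n],p,.036).round(3),onz(C[n],p,.02).round(3))
for nm,uv in dict(pink=(351,340),grey=(297,380),cream=(391,246),box=(416,211)).items(): print(nm,onz(C['scene'],uv,.01).round(3))
# machine front base / corners
for uv in [(228,232),(369,235),(395,200),(425,265),(330,432),(100,302)]: print(uv,onz(C['scene'],uv,0).round(3))
```

```text
lug [0.51875475 0.16258399 0.04387742] [np.float64(0.0007429197754678711), np.float64(0.0005077783098208753), np.float64(0.00032219548240108517)]
mat scene [0.47908947 0.0061368  0.003     ]
mat side [0.47991118 0.00777579 0.003     ]
mat wrist [0.48000516 0.0032953  0.003     ]
mat [4.79950282e-01 3.07126078e-03 1.31051090e-04] [np.float64(0.0005500989991531829), np.float64(0.00041562799288231587), np.float64(0.0005499412414072158)]
scene
[273 307] [0.51  0.154 0.036] [0.519 0.139 0.02 ]
[272 312] [0.505 0.164 0.036] [0.515 0.15  0.02 ]
[258 312] [0.524 0.175 0.036] [0.534 0.161 0.02 ]
[218 281] [0.625 0.143 0.036] [0.638 0.128 0.02 ]
[168 311] [0.649 0.239 0.036] [0.663 0.227 0.02 ]
[208 348] [0.546 0.271 0.036] [0.557 0.26  0.02 ]
[258 314] [0.522 0.178 0.036] [0.532 0.165 0.02 ]
[273 313] [0.503 0.166 0.036] [0.512 0.151 0.02 ]
side
[211 353] [0.647 0.247 0.036] [0.653 0.231 0.02 ]
[276 371] [0.555 0.275 0.036] [0.557 0.26  0.02 ]
[300 325] [0.53  0.185 0.036] [0.532 0.167 0.02 ]
[318 317] [0.505 0.166 0.036] [0.505 0.147 0.02 ]
[302 320] [0.528 0.174 0.036] [0.53  0.156 0.02 ]
[
[... 158 characters left out ...]
9  50] [0.512 0.149 0.036] [0.511 0.152 0.02 ]
[314  32] [0.543 0.163 0.036] [0.542 0.167 0.02 ]
[405  63] [0.622 0.139 0.036] [0.625 0.141 0.02 ]
[427   0] [0.637 0.187 0.036] [0.641 0.192 0.02 ]
[304   0] [0.535 0.187 0.036] [0.534 0.192 0.02 ]
[296  17] [0.528 0.174 0.036] [0.527 0.179 0.02 ]
[300  32] [0.531 0.163 0.036] [0.53  0.167 0.02 ]
[281  45] [0.514 0.153 0.036] [0.513 0.156 0.02 ]
pink [0.381 0.137 0.01 ]
grey [0.417 0.242 0.01 ]
cream [ 0.413 -0.129  0.01 ]
box [ 0.411 -0.283  0.01 ]
(228, 232) [ 0.734 -0.029  0.   ]
(369, 235) [ 0.471 -0.159  0.   ]
(395, 200) [ 0.473 -0.324  0.   ]
(425, 265) [ 0.338 -0.115  0.   ]
(330, 432) [0.344 0.287 0.   ]
(100, 302) [0.797 0.249 0.   ]
```

View pics/wrist0.png

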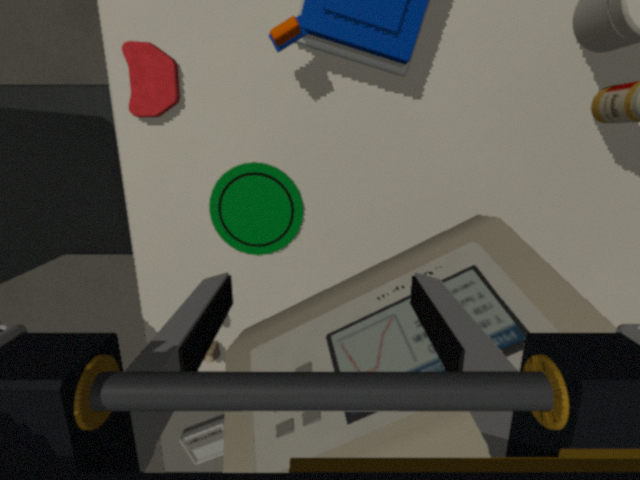

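The wrist view confirms the lug at (285,30). I'll hover over it with the fingers turned across the diagonal, then measure it from close up.

>>> {"name": "advance", "arguments": {
  "rows": {"dx": [0.041, 0.041, 0.041, 0.04], "dy": [-0.008, -0.008, -0.008, -0.007], "dz": [0, 0, 0, 0], "drx": [0, 0, 0, 0], "dry": [0, 0, 0, 0], "drz": [0, 0, 0, 0]}
}}

```text
time: 0.7
position: [0.5185, 0.1644, 0.2055]
eef_rot: [[0.0, 1.0, 0.0], [1.0, -0.0, 0.0], [0.0, 0.0, -1.0]]
ft_force: [0.3, 1.2, 0.3]
gripper_width: 1.0
finger_force: 0.0
```

>>> {"name": "advance", "arguments": {
  "rows": {"dx": [0, 0, 0, 0, 0, 0, 0, 0, 0], "dy": [0, 0, 0, 0, 0, 0, 0, 0, 0], "dz": [0, 0, 0, 0, 0, 0, 0, 0, 0], "drx": [0, 0, 0, 0, 0, 0, 0, 0, 0], "dry": [0, 0, 0, 0, 0, 0, 0, 0, 0], "drz": [0.15, 0.15, 0.15, 0.15, 0.15, 0.15, 0.15, 0, 0]}
}}

```text
time: 1.6
position: [0.519, 0.163, 0.2054]
eef_rot: [[0.866, 0.5, -0.0], [0.5, -0.866, 0.0], [-0.0, -0.0, -1.0]]
ft_force: [0.0, 0.4, -0.3]
gripper_width: 1.001
finger_force: 0.0
```

Run:
```python
from h import *
s=arm.state();print(s['qpos'],s['eef_rot'])
c=shot('wrist','w1.png');print(blobs(mask(c,5,22)),blobs(mask(c,95,125)))
```

```text
[2.00063459e-01 7.38536987e-02 1.38515580e+00 1.76015772e-05
 1.68266443e+00 1.24693565e+00] [[ 8.65861691e-01  5.00283444e-01 -8.31305269e-05]
 [ 5.00283446e-01 -8.65861694e-01  9.90658192e-07]
 [-7.14839290e-05 -4.24465994e-05 -9.99999997e-01]]
[([317, 209, 10, 28, 249], [321.9, 222.7]), ([74, 355, 44, 75, 1336], [90.2, 393.7]), ([525, 356, 44, 74, 1074], [553.0, 393.8]), ([289, 449, 351, 23, 4573], [479.9, 462.6])] [([248, 48, 152, 184, 12612], [323.6, 129.7])]
```

View pics/w1.png

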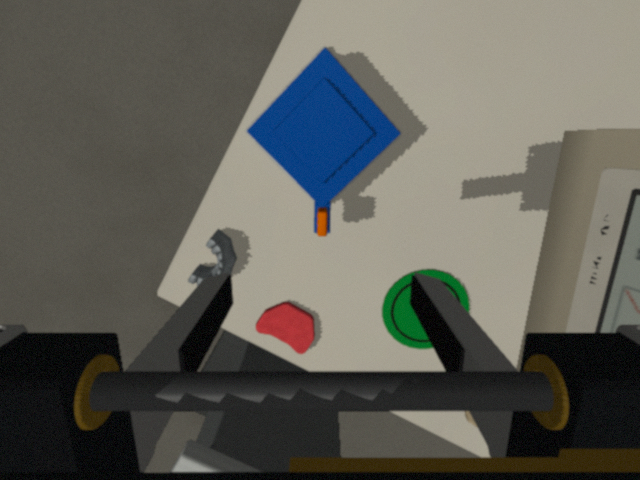

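The wrist view shows the cover as a diamond: top (326,48), left (248,130), right (400,132). The lug is at (322,223), almost in line with the tool.

Run:
```python
from h import *
c=shot('wrist'); s=arm.state(); R=s['eef_rot'];p=s['position']; S=shot('scene');D=shot('side')
f=lambda uv,z: onz(c,uv,z)
a,l,r=f((326,48),.036),f((248.5,130.5),.036),f((400,132),.036)
ctr=(l+r)/2; print('corners',a,l,r,'ctr',ctr, 'half',np.linalg.norm(l-r)/2, np.linalg.norm(a-ctr))
x=(r-l)[:2]; print('ang from LR',np.degrees(np.arctan2(x[0]*1,-x[1]))%180)
d=(a-ctr)[:2];print('ang ctr-far',np.degrees(np.arctan2(d[1],d[0])), 'tool x', np.degrees(np.arctan2(R[1,0],R[0,0])))
lt=f((322,209.5),.054);lb=f((322,236.5),.054);print('lug ends z.054',lt,lb)
P,e=tri([ray(c,(321.9,222.7)),ray(S,(264.6,305)),ray(D,(308.9,310.9))]);print('lug',P,e)
# lug top height: top corners, from orange masks
for n,k,w in (('scene',S,1),('side',D,1)):
    m=mask(k,5,22,90,50); 
    for b,ce in blobs(m): 
        if 240<ce[0]<330 and ce[1]>290:
            sub=k['img'][b[1]-3:b[1]+b[3]+3,b[0]-3:b[0]+b[2]+3,::-1]; cv2.imwrite(f'pics/l_{n}.png',cv2.resize(sub,None,fx=14,fy=14,interpolation=0)); print(n,b)
t=R.T@(P-p);print('lug in tool',t)
u=np.array([R[0,0],R[1,0]]);print('lug-ctr',P[:2]-ctr[:2],np.degrees(np.arctan2(*(ctr[:2]-P[:2])[::-1])))
A,B=cv2.imread('pics/l_scene.png'),cv2.imread('pics/l_side.png');h=max(A.shape[0],B.shape[0])
cv2.imwrite('pics/l.png',np.hstack([cv2.copyMakeBorder(i,0,h-i.shape[0],0,10,0) for i in(A,B)]))
```

```text
corners [0.65145604 0.2340156  0.036     ] [0.55694656 0.26095446 0.036     ] [0.62500486 0.14034642 0.036     ] ctr [0.59097571 0.20065044 0.036     ] half 0.06924274866316278 0.06907317656585309
ang from LR 29.43574098911833
ang ctr-far 28.884188090935595 tool x 29.95916997491299
lug ends z.054 [0.53004648 0.16789461 0.054     ] [0.50783671 0.15506114 0.054     ]
lug [0.51840762 0.16167578 0.04361477] [np.float64(0.0016248127917337619), np.float64(0.0015376436481318958), np.float64(0.00023431365225666935)]
scene [257, 299, 16, 13, 198]
side [301, 303, 16, 17, 201]
lug in tool [-0.00115525  0.00083471  0.16184373]
lug-ctr [-0.07256809 -0.03897466] 28.239228949930315
```

View pics/l.png

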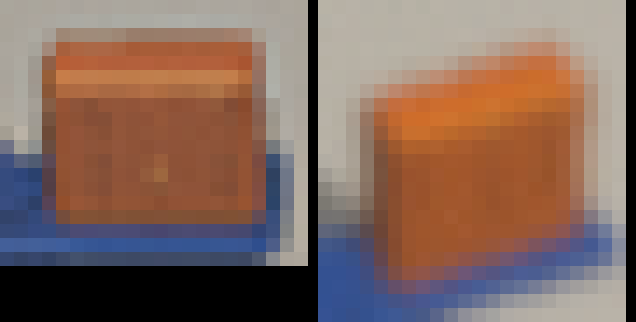

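Run:
```python
from h import *
for n in('scene','side'):
    c=shot(n);R=np.array(c['orientation'])
    for z in(.030,.033,.036,.039,.054):
        q=c['mtx']@(R.T@(np.array([.5168,.165,z])-c['origin'])); print(n,z,(q[:2]/q[2]).round(1))
    uu=265 if n=='scene' else 309
    g=c['img'][295:326,uu].astype(int); print([(295+i,*v) for i,v in enumerate(g.tolist())])
```

```text
scene 0.03 [265.6 312.6]
scene 0.033 [265.5 311.2]
scene 0.036 [265.4 309.8]
scene 0.039 [265.4 308.4]
scene 0.054 [264.9 301.2]
[(295, 170, 163, 155), (296, 170, 166, 158), (297, 172, 172, 165), (298, 152, 123, 105), (299, 167, 93, 58), (300, 178, 96, 60), (301, 192, 126, 77), (302, 175, 110, 68), (303, 147, 83, 56), (304, 150, 88, 58), (305, 149, 87, 60), (306, 142, 83, 57), (307, 153, 95, 62), (308, 157, 100, 62), (309, 136, 84, 55), (310, 140, 80, 51), (311, 129, 81, 54), (312, 74, 72, 111), (313, 54, 84, 146), (314, 61, 72, 100), (315, 162, 154, 141), (316, 179, 172, 160), (317, 174, 168, 159), (318, 172, 167, 156), (319, 170, 164, 155), (320, 170, 164, 153), (321, 171, 166, 155), (322, 171, 166, 155), (323, 171, 166, 154), (324, 172, 166, 155), (325, 172, 167, 156)]
side 0.03 [310.  319.4]
side 0.033 [310.  317.9]
side 0.036 [310.  316.4]
side 0.039 [310.  314.8]
side 0.054 [310. 307.]
[(295, 183, 177, 165), (296, 183, 177, 165), (297, 182, 177, 165), (298, 183, 178, 165), (299, 183, 178, 165), (300, 183, 178, 166), (301, 184, 178, 167), (302, 183, 178, 165), (303, 183, 171, 156), (304, 186, 141, 115), (305, 195, 115, 68), (306, 202, 106, 45), (307, 207, 113, 44), (308, 198, 111, 46), (309, 176, 98, 43), (310, 163, 90, 44), (311, 159, 85, 44), (312, 160, 86, 45), (313, 159, 86, 45), (314, 158, 84, 44), (315, 158, 86, 45), (316, 159, 86, 45), (317, 156, 86, 52), (318, 135, 87, 83), (319, 95, 86, 125), (320, 73, 92, 148), (321, 103, 116, 148), (322, 155, 154, 156), (323, 178, 173, 165), (324, 185, 179, 168), (325, 183, 178, 167)]
```

>>> {"name": "advance", "arguments": {
  "rows": {"dx": [-0.001, 0, 0, 0, 0, 0, 0], "dy": [0.001, 0, 0, 0, 0, 0, 0], "dz": [0.04, 0.04, 0.04, 0.03, 0.019, 0, 0], "drx": [0, 0, 0, 0, 0, 0, 0], "dry": [0, 0, 0, 0, 0, 0, 0], "drz": [0, 0, 0, 0, 0, 0, 0]},
  "jaw": 1.0
}}

```text
time: 2.6
position: [0.5189, 0.1617, 0.0369]
eef_rot: [[0.867, 0.498, 0.0], [0.498, -0.867, -0.0], [0.0, 0.0, -1.0]]
ft_force: [-0.1, 0.6, 0.3]
gripper_width: 0.999
finger_force: 0.0
```

>>> {"name": "advance", "arguments": {
  "rows": {"dx": [0, 0, 0, 0, 0, 0, 0, 0], "dy": [0, 0, 0, 0, 0, 0, 0, 0], "dz": [0, 0, 0, 0, 0, 0, 0, 0], "drx": [0, 0, 0, 0, 0, 0, 0, 0], "dry": [0, 0, 0, 0, 0, 0, 0, 0], "drz": [0, 0, 0, 0, 0, 0, 0, 0]},
  "jaw": 0.0,
  "squeeze": 50
}}

```text
time: 3.4
position: [0.5186, 0.1616, 0.0364]
eef_rot: [[0.867, 0.498, -0.0], [0.498, -0.867, -0.0], [-0.0, 0.0, -1.0]]
ft_force: [0.1, 0.1, -0.8]
gripper_width: 0.354
finger_force: 0.0
```

Run:
```python
from h import *
c=shot('scene');d=shot('side')
a=c['img'][240:370,160:340,::-1];b=d['img'][250:380,200:380,::-1]
cv2.imwrite('pics/g.png',cv2.resize(np.hstack([a,b]),(792,286),interpolation=2))
```

```text
(no output)
```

View pics/g.png

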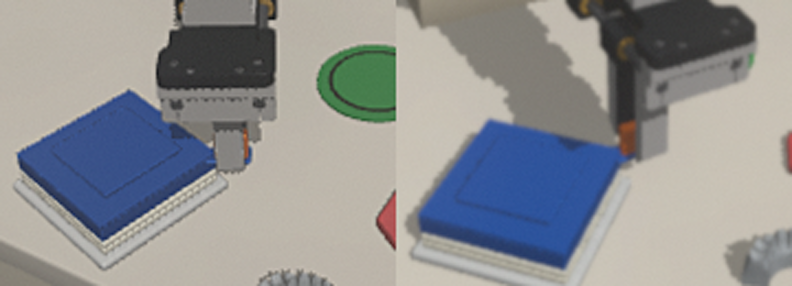

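The fingers are still closing on either side of the lug (opening 0.35), so I'll give them more time.

>>> {"name": "advance", "arguments": {
  "rows": {"dx": [0, 0, 0, 0, 0, 0, 0], "dy": [0, 0, 0, 0, 0, 0, 0], "dz": [0, 0, 0, 0, 0, 0, 0], "drx": [0, 0, 0, 0, 0, 0, 0], "dry": [0, 0, 0, 0, 0, 0, 0], "drz": [0, 0, 0, 0, 0, 0, 0]},
  "jaw": 0.0,
  "squeeze": 50
}}

```text
time: 4.2
position: [0.5186, 0.1616, 0.0365]
eef_rot: [[0.867, 0.498, -0.0], [0.498, -0.867, -0.0], [-0.0, 0.0, -1.0]]
ft_force: [-0.7, -0.5, 0.1]
gripper_width: 0.092
finger_force: 50.0
```

>>> {"name": "advance", "arguments": {
  "rows": {"dx": [0.001, 0.001, 0], "dy": [0, 0, 0], "dz": [-0.0075, -0.0075, 0], "drx": [0, 0, 0], "dry": [-0.05, -0.05, 0], "drz": [0, 0, 0]}
}}

```text
time: 4.5
position: [0.5219, 0.163, 0.0522]
eef_rot: [[0.863, 0.498, -0.086], [0.496, -0.867, -0.05], [-0.099, 0.001, -0.995]]
ft_force: [-0.7, -1.9, 3.6]
gripper_width: 0.093
finger_force: 50.0
```

>>> {"name": "advance", "arguments": {
  "rows": {"dx": [0.001, 0.001, 0, 0, 0], "dy": [0, 0, 0, 0, 0], "dz": [-0.0075, -0.0075, 0, 0, 0], "drx": [0, 0, 0, 0, 0], "dry": [-0.05, -0.05, 0, 0, 0], "drz": [0, 0, 0, 0, 0]}
}}

```text
time: 5.0
position: [0.5245, 0.1648, 0.0658]
eef_rot: [[0.851, 0.498, -0.17], [0.488, -0.867, -0.098], [-0.196, 0.001, -0.981]]
ft_force: [3.1, 0.6, -1.5]
gripper_width: 0.092
finger_force: 50.0
```

Run:
```python
from h import *
c=shot('scene');d=shot('side')
a=c['img'][240:370,160:340,::-1];b=d['img'][250:380,200:380,::-1]
cv2.imwrite('pics/p.png',cv2.resize(np.hstack([a,b]),(792,286),interpolation=2))
```

```text
(no output)
```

View pics/p.png

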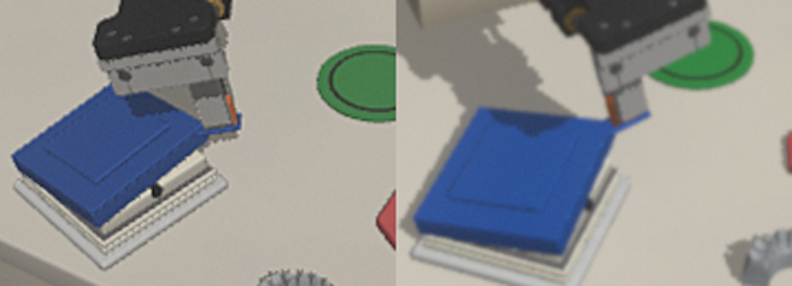

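The cover is peeled about 0.2 rad at the lug corner with the far corner still seated, and the lug is held firmly. I'll continue to 0.4 rad, lift straight up, then level.

>>> {"name": "advance", "arguments": {
  "rows": {"dx": [0.001, 0.001, 0.001, 0.001, 0], "dy": [0, 0, 0, 0, 0], "dz": [-0.0075, -0.0075, -0.0075, -0.0075, 0], "drx": [0, 0, 0, 0, 0], "dry": [-0.05, -0.05, -0.05, -0.05, 0], "drz": [0, 0, 0, 0, 0]}
}}

```text
time: 5.6
position: [0.5343, 0.1709, 0.0933]
eef_rot: [[0.798, 0.498, -0.339], [0.458, -0.867, -0.194], [-0.391, -0.001, -0.92]]
ft_force: [-0.2, 0.1, -1.0]
gripper_width: 0.095
finger_force: 50.0
```

>>> {"name": "advance", "arguments": {
  "rows": {"dx": [-0.004, -0.008, -0.008, -0.008, -0.008, 0, 0, 0, 0, 0], "dy": [0, 0, 0, 0, 0, 0, 0, 0, 0, 0], "dz": [-0.009, -0.018, -0.018, -0.018, -0.018, 0, 0, 0, 0, 0], "drx": [0, 0, 0, 0, 0, 0, 0, 0, 0, 0], "dry": [0, 0, 0, 0, 0, 0.1, 0.1, 0.1, 0.1, 0], "drz": [0, 0, 0, 0, 0, 0, 0, 0, 0, 0]}
}}

```text
time: 6.6
position: [0.5297, 0.1684, 0.1836]
eef_rot: [[0.868, 0.497, 0.0], [0.497, -0.868, 0.0], [0.0, 0.0, -1.0]]
ft_force: [-0.7, -0.0, 0.0]
gripper_width: 0.093
finger_force: 50.0
```

Run:
```python
from h import *
s=arm.state();R=s['eef_rot'];print(s['position'],R,s['qpos'])
c=shot('scene');d=shot('side')
a=c['img'][180:360,120:340,::-1];b=d['img'][180:360,160:380,::-1]
cv2.imwrite('pics/q.png',cv2.resize(np.hstack([a,b]),(792,324),interpolation=2))
```

```text
[0.52967613 0.16843083 0.18359688] [[ 8.68025662e-01  4.96519173e-01  4.00010109e-04]
 [ 4.96519181e-01 -8.68025746e-01  8.65782298e-05]
 [ 3.90206825e-04  1.23460567e-04 -9.99999916e-01]] [2.05865155e-01 1.05050364e-01 1.39455343e+00 2.98985844e-06
 1.64157960e+00 1.25707756e+00]
```

View pics/q.png

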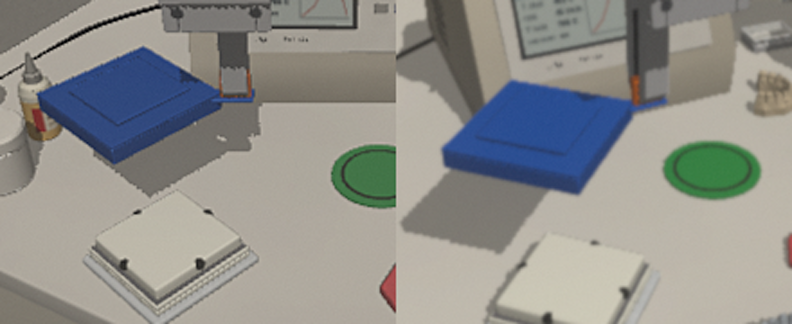

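The cover is free and level, and the stack is left standing. I'll turn it clockwise and carry it to the mat.

>>> {"name": "advance", "arguments": {
  "rows": {"dx": [0, 0, 0, 0, 0, 0], "dy": [0, 0, 0, 0, 0, 0], "dz": [0, 0, 0, 0, 0, 0], "drx": [0, 0, 0, 0, 0, 0], "dry": [0, 0, 0, 0, 0, 0], "drz": [0.06, 0.13, 0.13, 0.13, 0.07, 0]}
}}

```text
time: 7.3
position: [0.5337, 0.1702, 0.1821]
eef_rot: [[1.0, 0.001, -0.002], [0.001, -1.0, -0.001], [-0.002, 0.001, -1.0]]
ft_force: [0.7, 0.2, -0.8]
gripper_width: 0.089
finger_force: 50.0
```

>>> {"name": "advance", "arguments": {
  "rows": {"dx": [-0.01, -0.02, -0.02, -0.02, -0.02, -0.02, -0.013, -0.009, 0, 0], "dy": [0.013, 0.025, 0.025, 0.025, 0.025, 0.025, 0.015, 0.01, 0, 0], "dz": [0.002, 0.003, 0.003, 0.003, 0.003, 0.003, 0, 0, 0, 0], "drx": [0, 0, 0, 0, 0, 0, 0, 0, 0, 0], "dry": [0, 0, 0, 0, 0, 0, 0, 0, 0, 0], "drz": [0, 0, 0, 0, 0, 0, 0, 0, 0, 0]}
}}

```text
time: 8.3
position: [0.4019, 0.007, 0.1658]
eef_rot: [[1.0, 0.001, 0.001], [0.001, -1.0, 0.0], [0.001, -0.0, -1.0]]
ft_force: [0.8, 0.6, -1.3]
gripper_width: 0.092
finger_force: 50.0
```

Run:
```python
from h import *
s=arm.state();R=s['eef_rot'];print(s['position'],s['position']+.0824*R[:,0],s['joint_vel'].round(4))
c=shot('scene');d=shot('side')
a=c['img'][150:370,160:430,::-1];b=d['img'][150:370,200:470,::-1]
cv2.imwrite('pics/e.png',cv2.resize(np.hstack([a,b]),(792,323),interpolation=2))
for n,k in(('s',c),('d',d)):
    m=mask(k,95,125);x=max(blobs(m),key=lambda t:t[0][4]);print(x)
    n_,l,st,ce=cv2.connectedComponentsWithStats(m); i=1+np.argmax(st[1:,4])
    cn=max(cv2.findContours((l==i).astype(np.uint8),0,2)[0],key=cv2.contourArea)
    for p in cv2.approxPolyDP(cn,4,True)[:,0]: print(p,onz(k,p,.166).round(3))
```

```text
[0.40185359 0.00704595 0.16575989] [0.4842535  0.00714607 0.1658212 ] [ 0.0136  0.0092 -0.004   0.0004 -0.0023  0.0001]
([294, 183, 93, 44, 2398], [331.4, 204.3])
[294 189] [0.553 0.008 0.166]
[310 226] [0.475 0.096 0.166]
[386 215] [0.387 0.012 0.166]
[371 214] [0.408 0.021 0.166]
[348 183] [ 0.482 -0.056  0.166]
([294, 178, 100, 44, 2187], [336.1, 198.4])
[294 193] [0.552 0.011 0.166]
[294 199] [0.55  0.033 0.166]
[335 221] [0.483 0.102 0.166]
[378 199] [0.415 0.025 0.166]
[393 199] [0.391 0.024 0.166]
[378 198] [0.415 0.022 0.166]
[337 178] [ 0.482 -0.054  0.166]
```

View pics/e.png

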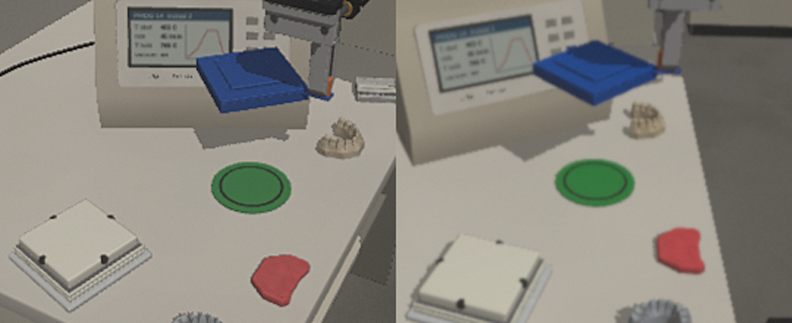

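The cover is held level at about (0.483, 0.008), within 5 mm of the mat's centre, and about 0.15 m up. The bystanders look undisturbed. I'll let it settle and hand in.

>>> {"name": "advance", "arguments": {
  "rows": {"dx": [0, 0, 0, 0, 0, 0], "dy": [0, 0, 0, 0, 0, 0], "dz": [0, 0, 0, 0, 0, 0], "drx": [0, 0, 0, 0, 0, 0], "dry": [0, 0, 0, 0, 0, 0], "drz": [0, 0, 0, 0, 0, 0]}
}}

```text
time: 9.0
position: [0.4012, 0.0068, 0.1654]
eef_rot: [[1.0, 0.001, 0.0], [0.001, -1.0, 0.0], [0.0, -0.0, -1.0]]
ft_force: [-0.1, -0.5, -0.7]
gripper_width: 0.092
finger_force: 50.0
```

```bash
python3 -c "
from workcell import arm
print(arm.state()['joint_vel'].round(4)); print(arm.finish_job())"
```

```text
[-0.0013 -0.0027 -0.0005 -0.0014 -0.0001 -0.0002]
the job is handed in; nothing more can be done
None
```

I peeled the cover up by its lug with the far corner still down, and handed the job in at about 9 s with the cover held level and steady about 15 cm above the mat, within about 5 mm of its centre; no verdict was printed.

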